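Charge the glow beads in the light box

TASK

The tallest of the three bead tubes in the wooden rack holds glow-in-the-dark beads that need charging. Pull it up out of the rack and lower it upright, foot first, through the narrow slot in the top of the light box until about half its length is inside, and finish while still holding it there: it must hang freely in the gripper, clear of the box's floor and not pressed against the slot. Leave the other tubes standing in the rack and leave the other things on the bench where they are.

Things in the scene. Friction and masses are not known exactly. Their poses are not given: they have to be found in the camera images.
- tube_tall: The tall bead tube: flat rectangular clear plastic tube with white beads and a flush white cap, 14 mm thick (its x) by 30 mm wide (its y) by 120 mm tall (its z, up). The top 22 mm is the cap, of the same section. Rigid, 40 to 85 g. Origin at the centre of its foot (underside). It starts upright in one of the rack's three holes, any of them.
- tube_foot (a point): Centre of the underside of the tall tube (same point as its origin), z up along the tube.
- tube_short1: A short bead tube, same look and section (14 mm in x by 30 mm in y) but 85 mm tall; origin at the centre of its underside. Stands in another hole of the rack; to be left there.
- tube_short2: The second short bead tube, the same as the other short one.
- rack: Fixed wooden rack block, 60 mm (x) by 220 mm (y) by 45 mm tall, origin at the centre of its underside, z up. Three rectangular holes in a row along its y, at y = -70, 0 and +70 mm, each 17 mm (x) by 33 mm (y), 37 mm deep: the tubes stand on the hole floors, 8 mm above the bench, with their x along the rack's x.
- lightbox: Fixed light box: white box with clear front and rear panels, 130 mm (x) by 150 mm (y) by 120 mm tall, origin at the centre of its underside, z up. The flat 8 mm thick roof has one through slot at its centre, 16 mm in the box's x by 34 mm in its y, with sloping grey guide lips round it that stand 7 mm above the roof and widen to 28 by 46 mm at their top. The inside is empty; its floor is 10 mm above the bench.
- slot (a point): Centre of the slot's mouth, level with the top of the light box's roof, 120 mm above the bench; axes as the light box (x across the slot's 16 mm, y along its 34 mm, z up).
- pliers: Bystander: pliers with black handles lying on the bench, 130 mm long along x, 55 mm wide, 14 mm high; origin under the middle.
- bead_case: Bystander: closed clear bead case with white lid, 64 mm by 94 mm by 46 mm tall; origin at the centre of its underside.
- tape_roll: Bystander: roll of paper tape lying flat, 76 mm across, 22 mm high; origin at the centre of its underside.

How it is judged (in metres and radians):
On the way:
1. the tall tube is drawn clear of the rack, held by the fingers (z of tube_foot in the frame of rack above 0.05 m and contact force between the fingers and tube_tall above 0.5 N), for 0.1 s.
At the end, for the whole second after the job is handed in: Fingers hold the tall tube still, upright (0.12 rad), in the slot, its foot 35 to 95 mm below the roof's top and within 12 mm of the slot's centre, under 4 N on the light box; short tubes stand in the rack (0.2 rad, 12 mm); pliers, case and tape within 30 mm of their start (z of tube_foot in the frame of lightbox between 0.025 and 0.085 m and horizontal distance between tube_foot and slot below 0.012 m and angle between tube_tall's own z axis and vertical below 0.12 rad and contact force between the fingers and tube_tall above 0.5 N and contact force between tube_tall and lightbox below 4 N and linear speed of tube_tall below 0.02 m/s and z of each of tube_short1, tube_short2 in the frame of rack below 0.02 m and angle between each of tube_short1, tube_short2's own z axis and vertical below 0.2 rad and distance of each of pliers, bead_case, tape_roll from where it was at the start of the episode below 0.03 m); the arm keeps its last pose, push and grip.
It fails at once if a short tube is taken out of the rack (distance of any of tube_short1, tube_short2 from where it was at the start of the episode above 0.03 m).
It fails at once if the pliers, bead case or tape roll is pushed about (distance of any of pliers, bead_case, tape_roll from where it was at the start of the episode above 0.03 m).
It also fails if it takes over 48 s, if anything falls off the work surface, if the arm or the gripper's body presses on something with over 40 N, if the wrist force passes 120 N, or if a joint passes its speed limit or range.

ROBOT

A 6-joint arm with a two-finger parallel gripper is mounted at the origin on the work surface. World frame = base frame: x ahead of the robot, y to its left, z up, the work surface at z = 0. Lengths are in m, angles in degrees, forces in N, time in s.
With the tool pointing down it reaches from about 0.25 to 0.725 m from the base axis. Payload 9.7 kg.
Tool frame: the origin (TCP) lies on the centre line of the jaws, within the pads' length; the fingertips stand 17 mm ahead of it and the grasp point (between the pads) lies 2 mm behind it (bot.tip_extent is the distance from the TCP to the fingertips, in m); z points along the fingers, y is the line along which they close (so a half turn about z gives the same grasp; the last joint's range is limited). The gripper opens to 85 mm and grips with 20 to 120 N. Pads are 22 mm wide; open, the fingers measure 114 mm over their backs; the gripper's body (76 mm by 85 mm) begins 54 mm behind the grasp point. The pads swing forward as they close: fully open they stand 13 mm farther back than shut.
Start: joints at [-74.255, 4.979, 10.078, 95.1, 0, 90], TCP at [0.149, -0.529, 0.248] pointing down, gripper open.
Joint ranges: [-179.16, 179.16], [-48.56, 103.87], [-65.8, 70.77], [-126.05, 130.52], [-82.76, 87.17], [-180, 180]. Speed limits (degrees/s): [127.2, 127.2, 147.25, 180, 180, 180].

INTERFACE

Orientations are given as [roll, pitch, yaw] about the fixed x, y, z axes, in that order (R = Rz(yaw) Ry(pitch) Rx(roll)).
In Python, from workcell import bot gives the robot as it stands.
- The arm moves only by the tool carry_out, never from a script. Its argument "moves" is text: rows parted by semicolons, each of 7 numbers parted by spaces: the shift along the tool's x, y, z in mm, then the turn, a rotation vector about the tool's x, y, z in degrees, then the finger opening in mm, from 0 to 85.4. A call has 1 to 20 rows; each row is the pose to reach, as a shift and turn from the pose commanded when the call began, along the tool's axes at that moment; what a row does not reach only later rows make up. A row lasts 1/10 s, in which the tool goes at most 50 mm and 8.59 degrees, less where a joint would pass 70% of its speed; a pose out of reach is approached as far as the arm can. A call with a gripper value outside its range is refused whole. The fingers move at their own pace and stop on an object; "force" is the grip in N (left out, the last holds). Time passes only in rows, so rows that repeat a pose let the fingers close. It gives the time, the measured TCP pose, the force, the opening and the grip force at its end, in the units of the state.
- bot.get_obs(): the state, without advancing time (a new reading comes with each control period).
- bot.camera(name): name is "side" or "top"; returns a dict with "img" (420x560x3 uint8, red, green, blue), "mtx" (3x3 intrinsics, pixels), "position" and "orientation" of the camera in the world. Camera axes: x right, y up, looking along -z (the intrinsics and any distortion apply to the point x, -y, -z); pixel columns grow to the right and rows downward; lengths in m; the calibration is good to about 2 mm. A picture is of the moment at which its call begins. There is no depth.
- bot.job_done(): hands the job in; it is judged then, once.
The state is a dict: "time": time; "q": joint angles; "qd": joint speeds; "joint_efforts": joint torques, N m; "ee_pos": TCP position; "tcp_rot": TCP orientation; "wrist_force": force on the tool from outside, world axes, zero at the start; "torque": the same for the moment, N m; "opening": finger opening in m; "grasp_force": force on a finger pad.
Only numpy, scipy, OpenCV 4.12 (cv2) and the standard library are available. Lean on these libraries where they do the work, as an engineer would, in place of code of your own. Each camera call takes 0.05 s, during which the arm holds its last target. There are 200 camera calls.

## Working session

There is one attempt and no reset: what is moved stays moved. The work goes in short steps, Python scripts to look and compute and a tool call to move; the robot and the scene stay as the last step left them, time stands still between calls to the robot, and variables do not carry over. Pictures are saved under pics/ and viewed, at most 10 in all, crops included, and the job is handed in when it is done.

Besides the shell and the picture viewer there is one more tool, called after ">>>" as name(argument=value, ...) on one line, values as JSON. carry_out: Moves the arm, as the interface text tells. Its arguments: {"type":"object","properties":{"moves":{"type":"string"},"force":{"type":"number"}},"required":["moves"]}

```bash
mkdir -p pics; python3 - <<'E'
from workcell import bot
import cv2,json
for n in("top","side"):
    c=bot.camera(n); cv2.imwrite(f"pics/{n}0.png",c["img"][:,:,::-1]); print(n,{k:(v.tolist() if hasattr(v,'tolist') else v) for k,v in c.items() if k!='img'})
o=bot.get_obs();print(o)
E
```

```text
top {'mtx': [[481.93960134107664, 0.0, 275.21559398987193], [0.0, 481.93960134107664, 205.89188220511122], [0.0, 0.0, 1.0]], 'position': [0.42346251226769355, 0.009274483047562097, 1.164205867927269], 'orientation': [6.350418336906576, 0.4728866654157231, -90.78368525315021]}
side {'mtx': [[429.5277328631784, 0.0, 282.2151038746513], [0.0, 429.5277328631784, 215.41133460414588], [0.0, 0.0, 1.0]], 'position': [0.48876548376103535, -0.474312247025442, 0.7258723760287841], 'orientation': [38.6315913252332, 0.027065521208241725, -9.430972768485502]}
{'time': 0.1, 'q': array([-7.42566584e+01,  5.00681529e+00,  1.00393927e+01,  9.50991174e+01,
        3.24117376e-04,  9.00004606e+01]), 'qd': array([-0.09047264, -0.0632992 ,  0.09941682,  0.0580257 , -0.10915926,
       -0.00034641]), 'joint_efforts': array([ 6.85458290e-04, -5.21561587e+01,  4.65653229e+01,  1.58926053e-02,
        4.71930548e-06, -1.07734442e-05]), 'ee_pos': array([ 0.1491829 , -0.52919246,  0.2476684 ]), 'tcp_rot': array([-1.79933460e+02, -3.23582231e-04,  1.57428806e+01]), 'wrist_force': array([0.26807438, 1.25363194, 0.18356983]), 'torque': array([-0.01140023,  0.01414091,  0.00261463]), 'grasp_force': 0.0, 'opening': 0.0857988565857313}
```

View pics/top0.png

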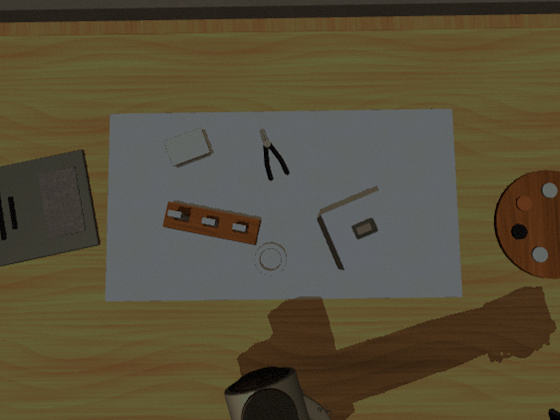

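View pics/side0.png

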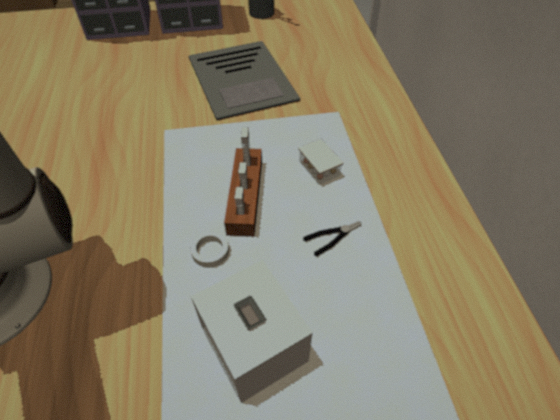

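The tall tube is at the rack's far (+y) end: top view (175,213), side view (245,132). The light box slot is at (365,229) in the top view. Next I'll take enlarged, brightened crops.

```bash
python3 - <<'E'
import cv2,numpy as np
t=cv2.imread("pics/top0.png");s=cv2.imread("pics/side0.png")
def crop(im,x,y,w,h,k,g):
    return cv2.resize(np.clip(im[y:y+h,x:x+w].astype(float)*g,0,255).astype(np.uint8),None,fx=k,fy=k,interpolation=cv2.INTER_CUBIC)
a=crop(t,155,190,115,65,6.9,1.8)  # not tall
cv2.imwrite("pics/c1.png",crop(t,155,192,110,60,7,1.9))
b=np.vstack([crop(t,310,180,100,75,8,1.9)]);cv2.imwrite("pics/c2.png",b)
c=np.hstack([crop(s,205,115,75,125,4.5,1.3),crop(s,185,250,140,125,3,1.1).repeat(1,0) if 0 else cv2.resize(crop(s,190,260,100,125,4.5,1.2),(450,562))])
print(c.shape);cv2.imwrite("pics/c3.png",c)
E
```

```text
(562, 788, 3)
```

View pics/c1.png

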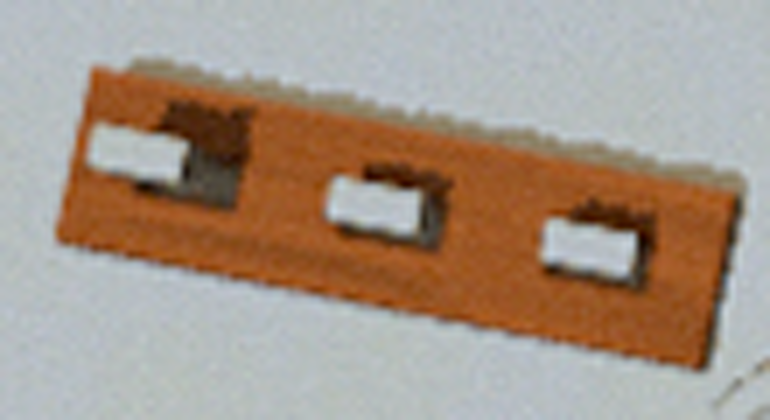

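View pics/c2.png

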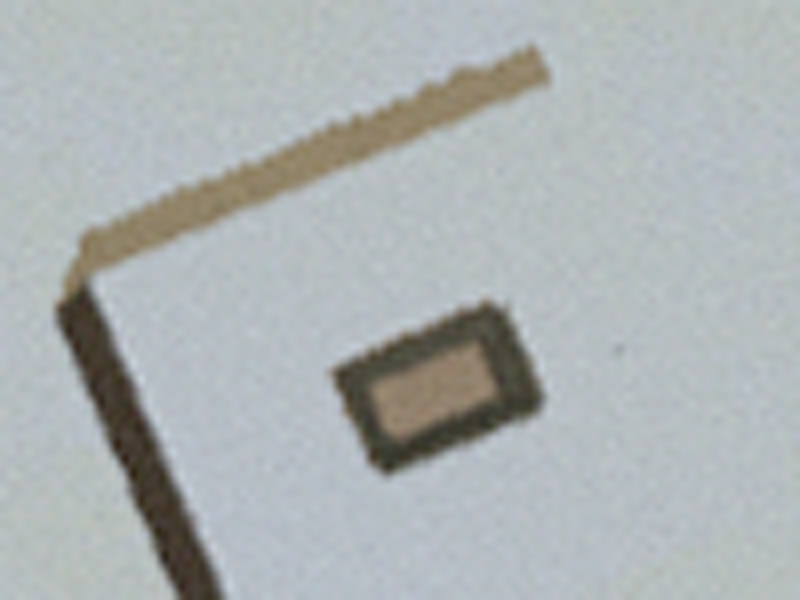

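View pics/c3.png

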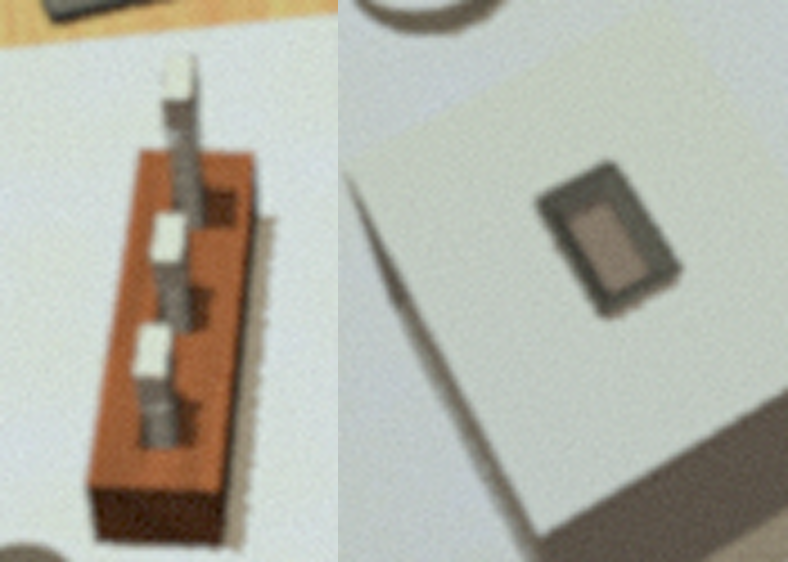

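In the crops, the tall tube's top centre is at c1 (137,153) and c3 (180,77). The lip ring corners are clear in both views. I'll triangulate from those.

```bash
cat > h.py <<'E'
from workcell import bot
import numpy as np
from scipy.spatial.transform import Rotation as R
from scipy.optimize import least_squares
def cam(n,c=None):
    c=c or bot.camera(n); return np.array(c["mtx"]),np.array(c["position"]),R.from_euler("xyz",c["orientation"],degrees=True).as_matrix()
def ray(c,p): 
    K,t,M=c; d=np.linalg.inv(K)@[p[0],p[1],1]; return t,M@(d*[1,-1,-1])
def onz(c,p,z):
    t,d=ray(c,p); return t+d*(z-t[2])/d[2]
def proj(c,X):
    K,t,M=c; p=(np.atleast_2d(X)-t)@M*[1,-1,-1]; p=p@K.T; return p[:,:2]/p[:,2:]
def un(p,k,o): return (np.array(p,float)+.5)/k-.5+o
def tri(c1,p1,c2,p2,z=None):
    return least_squares(lambda X:np.r_[proj(c1,X)[0]-p1,proj(c2,X)[0]-p2],[.4,0,.1]).x
E
python3 - <<'E'
from h import *
T=cam("top");S=cam("side");np.set_printoptions(precision=4,suppress=True)
rk=un([(95,68),(740,190),(705,370),(60,240)],7,[155,192])
P=np.array([onz(T,p,.045) for p in rk]);c=P.mean(0);print("rack top",P[:,:2],c)
v=(P[0]+P[3]-P[1]-P[2])/2;print("len",np.linalg.norm(v),"yaw",np.degrees(np.arctan2(-v[0],v[1])))
v/=np.linalg.norm(v);print("hole+70",c+.07*v)
tt=un([(92,123),(190,135),(182,183),(88,168)],7,[155,192]);ts=un([(168,55),(193,58),(192,98),(165,97)],4.5,[205,115])
print("tube top T",np.mean([onz(T,p,.128) for p in tt],0),"S",np.mean([onz(S,p,.128) for p in ts],0),"tri",tri(T,tt.mean(0),S,ts.mean(0)))
lt=un([(332,372),(495,300),(545,405),(385,472)],8,[310,180]);ls=un([(197,203),(272,160),(343,268),(268,320)],4.5,[190,260])
for n,C,l in(("T",T,lt),("S",S,ls)):
    Q=np.array([onz(C,p,.127) for p in l]);print(n,Q.mean(0),[np.linalg.norm(Q[i]-Q[i-1]) for i in range(4)]);print(Q[:,:2])
print(tri(T,lt.mean(0),S,ls.mean(0)))
hs=un([(366,380),(480,340),(497,395),(390,442)],8,[310,180]);print("hole T",np.array([onz(T,p,.12)[:2] for p in hs]))
bx=un([(85,275),(530,80)],8,[310,180]);b=[onz(T,p,.12) for p in bx];w=b[0]-b[1];print("box front edge len/yaw",np.linalg.norm(w),np.degrees(np.arctan2(-w[0],w[1])))
o=bot.get_obs();print(o['ee_pos'],o['tcp_rot'],o['time'])
E
```

```text
rack top [[0.5627 0.2676]
 [0.5186 0.052 ]
 [0.459  0.0642]
 [0.5051 0.2786]] [0.5113 0.1656 0.045 ]
len 0.21966446580457766 yaw -11.852278457001034
hole+70 [0.5257 0.2341 0.045 ]
tube top T [0.5259 0.2348 0.128 ] S [0.5253 0.2334 0.128 ] tri [0.5257 0.2351 0.1264]
T [ 0.4885 -0.1751  0.127 ] [np.float64(0.030182362312823216), np.float64(0.04829151365445446), np.float64(0.031078146857917193), np.float64(0.04685411567567229)]
[[ 0.4929 -0.1464]
 [ 0.5117 -0.1909]
 [ 0.4832 -0.2033]
 [ 0.4659 -0.1598]]
S [ 0.4874 -0.1788  0.127 ] [np.float64(0.04943998822677243), np.float64(0.0296324385332482), np.float64(0.04744912121708723), np.float64(0.03017762781998506)]
[[ 0.4645 -0.1625]
 [ 0.4916 -0.1504]
 [ 0.5102 -0.1941]
 [ 0.4835 -0.2081]]
[ 0.4879 -0.1762  0.1209]
hole T [[ 0.4911 -0.1566]
 [ 0.5015 -0.1878]
 [ 0.4865 -0.1919]
 [ 0.4742 -0.1625]]
box front edge len/yaw 0.13314883167559677 22.85264761728203
[ 0.1492 -0.5292  0.2479] [-179.9523   -0.0021   15.7451] 0.2
```

>>> carry_out(moves="570 -633 48 0 0 -62.4 60;570 -633 48 0 0 -62.4 60;570 -633 48 0 0 -62.4 60;570 -633 48 0 0 -62.4 60;570 -633 48 0 0 -62.4 60;570 -633 48 0 0 -62.4 60;570 -633 48 0 0 -62.4 60;570 -633 48 0 0 -62.4 60;570 -633 48 0 0 -62.4 60;570 -633 48 0 0 -62.4 60;570 -633 48 0 0 -62.4 60;570 -633 48 0 0 -62.4 60;570 -633 48 0 0 -62.4 60;570 -633 48 0 0 -62.4 60;570 -633 48 0 0 -62.4 60;570 -633 48 0 0 -62.4 60;570 -633 48 0 0 -62.4 60;570 -633 48 0 0 -62.4 60;570 -633 48 0 0 -62.4 60;570 -633 48 0 0 -62.4 60")

```text
time: 2.2
ee_pos: [0.5258, 0.2338, 0.2005]
tcp_rot: [-180.0, 0.0, 78.1]
wrist_force: [0.3, -0.6, 0.1]
opening: 0.0602
grasp_force: 0.0
```

>>> carry_out(moves="0 0 20 0 0 0 60;0 0 40 0 0 0 60;0 0 60 0 0 0 60;0 0 80 0 0 0 60;0 0 97 0 0 0 60;0 0 97 0 0 0 60;0 0 97 0 0 0 40;0 0 97 0 0 0 30;0 0 97 0 0 0 22;0 0 97 0 0 0 10;0 0 97 0 0 0 5;0 0 97 0 0 0 5;0 0 97 0 0 0 5;0 0 97 0 0 0 5;0 0 97 0 0 0 5;0 0 97 0 0 0 5", force=35)

```text
time: 3.8
ee_pos: [0.5265, 0.2347, 0.1043]
tcp_rot: [179.9, -0.0, 78.1]
wrist_force: [-0.9, 0.5, 5.5]
opening: 0.0134
grasp_force: 36.0
```

>>> carry_out(moves="0 0 -5 0 0 0 5;0 0 -15 0 0 0 5;0 0 -30 0 0 0 5;0 0 -45 0 0 0 5;0 0 -60 0 0 0 5;0 0 -80 0 0 0 5;0 0 -100 0 0 0 5;0 0 -120 0 0 0 5;0 0 -140 0 0 0 5;0 0 -155 0 0 0 5;0 0 -165 0 0 0 5;0 0 -170 0 0 0 5;0 0 -170 0 0 0 5;0 0 -170 0 0 0 5")

```text
time: 5.2
ee_pos: [0.526, 0.2345, 0.2727]
tcp_rot: [-180.0, 0.0, 78.1]
wrist_force: [-0.7, 0.0, -0.8]
opening: 0.0136
grasp_force: 35.0
```

```bash
python3 - <<'E'
from h import *
o=bot.get_obs();p=o['ee_pos'];M=R.from_euler("xyz",o['tcp_rot'],degrees=True).as_matrix()
print(p,o['tcp_rot'],o['wrist_force'],o['opening'],o['q']);print(M.T@(np.array([.4882,-.1768,p[2]])-p)*1000)
E
```

```text
[0.52599753 0.2345335  0.27265165] [-1.79957042e+02  2.86895195e-02  7.81451039e+01] [-0.71989984  0.03547936 -0.76029688] 0.013598961215799427 [2.40303913e+01 9.32734390e+00 1.76038883e+01 9.83281653e+01
 1.93633568e-03 1.25885297e+02]
[-4.10325007e+02  4.75106068e+01  1.69839351e-01]
```

>>> carry_out(moves="-10 1 0 0 0 -1 5;-30 4 0 0 0 -3 5;-55 7 0 0 0 -5 5;-85 10 0 0 0 -8 5;-115 13 0 0 0 -10 5;-145 17 0 0 0 -12.5 5;-175 20 0 0 0 -15 5;-205 24 0 0 0 -17.5 5;-235 27 0 0 0 -20 5;-265 31 0 0 0 -22.5 5;-295 34 0 0 0 -25 5;-325 38 0 0 0 -27.5 5;-350 41 0 0 0 -30 5;-375 43.5 0 0 0 -32 5;-393 45.5 0 0 0 -33.5 5;-405 47 0 0 0 -34.2 5;-410 47.5 0 0 0 -34.7 5;-410 47.5 0 0 0 -34.7 5;-410 47.5 0 0 0 -34.7 5;-410 47.5 0 0 0 -34.7 5")

```text
time: 7.2
ee_pos: [0.4884, -0.1758, 0.2732]
tcp_rot: [-180.0, -0.0, 112.9]
wrist_force: [-0.2, -0.8, -0.8]
opening: 0.0137
grasp_force: 35.1
```

```bash
python3 - <<'E'
from h import *
import cv2
o=bot.get_obs();print(o['ee_pos'],o['tcp_rot'])
a=bot.camera("side")["img"][130:390,150:370,::-1]
b=bot.camera("top")["img"][170:300,290:430,::-1]
a=cv2.resize(a,None,fx=2.3,fy=2.3,interpolation=2);b=cv2.convertScaleAbs(cv2.resize(b,(290,269),interpolation=2),alpha=1.8)
o=np.zeros((598,796,3),np.uint8);o[:,:506]=a;o[:269,506:]=b;cv2.imwrite("pics/d.png",o)
E
```

```text
[ 0.48840805 -0.17583685  0.27320943] [-1.79997060e+02 -1.18775539e-02  1.12872959e+02]
```

View pics/d.png

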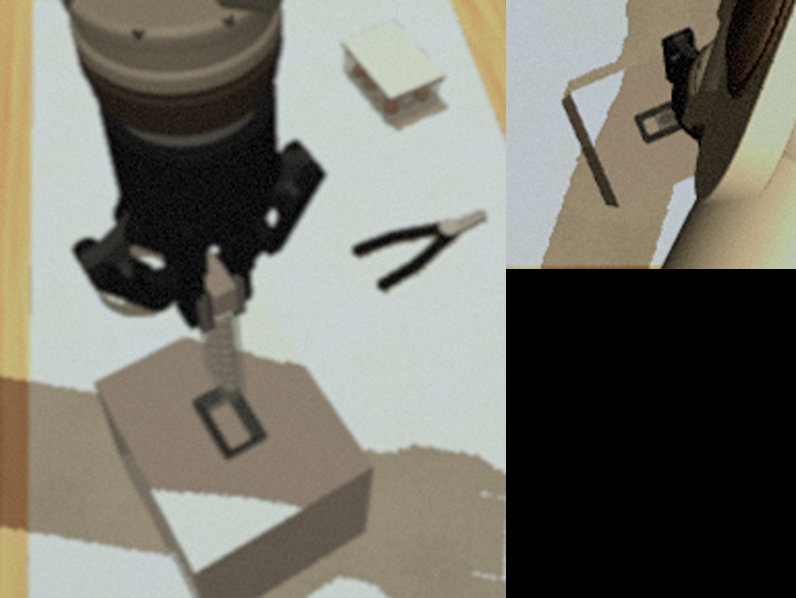

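The tube is held straight, with its foot at about (230,390) above the slot at (230,425). I'll lower it to just above the lips and look again.

>>> carry_out(moves="0 0 8 0 0 0 5;0 0 18 0 0 0 5;0 0 28 0 0 0 5;0 0 36 0 0 0 5;0 0 40 0 0 0 5;0 0 40 0 0 0 5;0 0 40 0 0 0 5")

```text
time: 8.0
ee_pos: [0.4884, -0.1765, 0.2335]
tcp_rot: [180.0, 0.0, 112.8]
wrist_force: [-0.5, 0.4, -0.7]
opening: 0.0137
grasp_force: 35.1
```

```bash
python3 - <<'E'
from h import *
import cv2
o=bot.get_obs();p=o['ee_pos'];print(p,o['tcp_rot'])
c=bot.camera("side");C=cam("side",c)
yaw=np.radians(22.87);X=np.array([np.cos(yaw),np.sin(yaw)]);Y=np.array([-np.sin(yaw),np.cos(yaw)])
def box(cx,a,b,z): return np.array([np.r_[cx+i*a/2*X+j*b/2*Y,z] for i,j in((1,1),(-1,1),(-1,-1),(1,-1))])
im=cv2.resize(c["img"][260:360,190:300,::-1],None,fx=7,fy=6 if 0 else 5.9,interpolation=2) if 0 else cv2.resize(c["img"][245:345,190:310,::-1],None,fx=6,fy=6,interpolation=2)
im=cv2.convertScaleAbs(im,alpha=1.3)
for B,col in((box(p[:2],14,30,p[2]-.0963),(0,0,255)),(box(np.array([.4882,-.1768]),28,46,.127),(0,255,0)),(box(np.array([.4882,-.1768]),16,34,.12),(255,0,0))):
    q=(proj(C,B)-[190,245]+.5)*6-.5;cv2.polylines(im,[q.round().astype(int)],True,col,1)
cv2.imwrite("pics/e.png",im)
E
```

```text
[ 0.4883729  -0.17649385  0.23346754] [1.79991251e+02 1.19948299e-02 1.12841434e+02]
```

View pics/e.png

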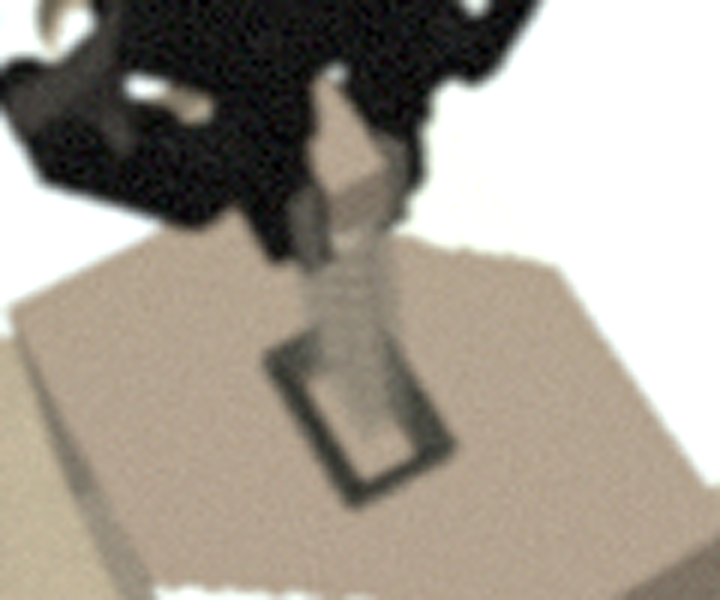

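The foot sits over the ring's opening, around (365,420) in the crop. My overlay used the wrong units and fell off the picture, so I'll lower gently and watch the force.

>>> carry_out(moves="0 0 3 0 0 0 5;0 0 6 0 0 0 5;0 0 9 0 0 0 5;0 0 12 0 0 0 5;0 0 15 0 0 0 5;0 0 18 0 0 0 5;0 0 18 0 0 0 5")

```text
time: 8.75
ee_pos: [0.4882, -0.1764, 0.2147]
tcp_rot: [-180.0, -0.0, 112.8]
wrist_force: [-0.7, 0.3, -0.2]
opening: 0.0137
grasp_force: 35.1
```

>>> carry_out(moves="0 0 2 0 0 0 5;0 0 4 0 0 0 5;0 0 6 0 0 0 5;0 0 8 0 0 0 5;0 0 10 0 0 0 5;0 0 12 0 0 0 5;0 0 12 0 0 0 5")

```text
time: 9.45
ee_pos: [0.4882, -0.1764, 0.2029]
tcp_rot: [-180.0, -0.0, 112.8]
wrist_force: [-0.3, 0.3, 0.2]
opening: 0.0135
grasp_force: 35.1
```

>>> carry_out(moves="0 0 4 0 0 0 5;0 0 8 0 0 0 5;0 0 12 0 0 0 5;0 0 16 0 0 0 5;0 0 20 0 0 0 5;0 0 24 0 0 0 5;0 0 28 0 0 0 5;0 0 32 0 0 0 5;0 0 36 0 0 0 5;0 0 40 0 0 0 5;0 0 43 0 0 0 5;0 0 45 0 0 0 5;0 0 45 0 0 0 5;0 0 45 0 0 0 5")

```text
time: 10.85
ee_pos: [0.4884, -0.1765, 0.1584]
tcp_rot: [180.0, 0.0, 112.8]
wrist_force: [0.2, -0.4, -0.7]
opening: 0.0133
grasp_force: 35.1
```

```bash
python3 - <<'E'
from h import *
import cv2
f=[]
for i in range(12):
    c=bot.camera("side");o=bot.get_obs();f.append(np.r_[o['wrist_force'],o['torque']])
print(np.round(np.mean(f,0),3),np.round(np.std(f,0),3),o['ee_pos'],o['tcp_rot'],o['opening'],o['grasp_force'],o['time'])
cv2.imwrite("pics/f.png",cv2.resize(c["img"][200:380,150:370,::-1],None,fx=3.3,fy=3.3,interpolation=2))
E
```

```text
[ 0.13  -0.108 -0.571 -0.008 -0.012  0.01 ] [0.516 0.315 0.568 0.025 0.039 0.032] [ 0.48834006 -0.17646554  0.1582666 ] [-1.79998765e+02 -1.78324197e-03  1.12843603e+02] 0.013496000582115407 35.11056334711611 11.45
```

View pics/f.png

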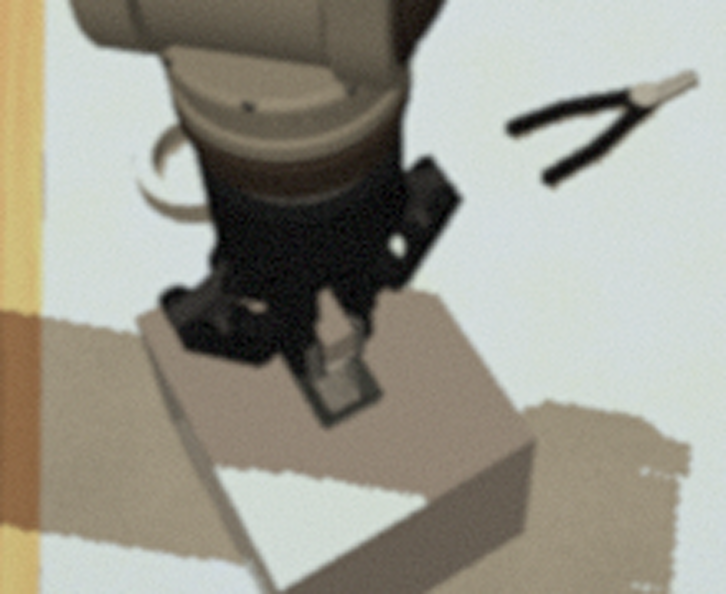

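The tube passes down through the lip ring at about (345,385), still gripped. The contact forces are about zero and it carries only its own weight, so I'm handing it in.

```bash
python3 -c "
from workcell import bot
print(bot.job_done())"
```

```text
the job is handed in; nothing more can be done
None
```

I handed the job in with the tall tube held upright in the light-box slot, its foot about 58 mm below the roof top (worked out from the arm's position) and no side or upward push measurable at the wrist. I made no moves near the other items after lifting the tube, and no verdict came back from the judge.

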